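Click the cake tally on by three

ROBOT

A 6-joint arm with a two-finger parallel gripper is mounted at the origin on the work surface. World frame = base frame: x ahead of the robot, y to its left, z up, the work surface at z = 0. Lengths are in m, angles in rad, forces in N, time in s.
With the tool pointing down it reaches from about 0.325 to 0.85 m from the base axis. Payload 4.4 kg.
Tool frame: the origin (TCP) lies midway between the tips of the shut fingers; the grasp point (between the pads) lies 19 mm behind it (env.tcp_to_grasp is the distance from the TCP to the grasp point, in m); z points along the fingers, y is the line along which they close (so a half turn about z gives the same grasp; the last joint's range is limited). The gripper opens to 94 mm and grips with 3 to 60 N. Pads are 16 mm wide; open, the fingers measure 119 mm over their backs; the gripper's body (75 mm by 177 mm) begins 78 mm behind the grasp point.
Start: joints at [1.165, 0.207, 1.542, -0, 1.393, -0.15], TCP at [0.145, 0.556, 0.205] pointing down, gripper open.
Joint ranges: [-2.73, 2.73], [-0.86, 2.22], [0.23, 2.46], [-1.11, 4.25], [0.08, 2.63], [-2.82, 2.82]. Speed limits (rad/s): [2.79, 2.79, 3.14, 3.14, 3.14, 3.14].

INTERFACE

Orientations are given as [roll, pitch, yaw] about the fixed x, y, z axes, in that order (R = Rz(yaw) Ry(pitch) Rx(roll)).
In Python, from plant import env gives the robot as it stands. The module is installed in compiled form; this text tells all that it offers.
- The arm moves only by the tool apply_moves, never from a script. Its argument "rows" is a list of rows, each a list of 5 numbers: the shift along the world's x, y, z in mm, then the turn about the world's z in degrees, then the finger opening in mm, from 0 to 94. A call has 1 to 20 rows; each row shifts and turns the commanded pose from where the row before left it; what a row does not reach is not made up. A row lasts 1/12 s, in which the tool goes at most 41.7 mm and 7.16 degrees, less where a joint would pass 70% of its speed; a pose out of reach is approached as far as the arm can. A call is refused whole if a number of a shift passes 41.7 or a number of a turn 7.16, either way. A call with a gripper value outside its range is refused whole. The fingers move at their own pace and stop on an object; "newtons" is the grip in N (left out, the last holds). Time passes only in rows, so rows that do not move let the fingers close. It gives the time, the measured TCP pose, the force, the opening and the grip force at its end, in the units of the state.
- env.get_state(): the state, without advancing time (a new reading comes with each control period).
- env.grab_frame(name): name is "side" or "top"; returns the picture (480x640x3 uint8, blue, green, red); there is no depth.
- env.calibration(name): a dict with "fx", "fy", "cx", "cy" (pixels), "rvec" (rotation vector, rad) and "tvec" (3), from world to camera coordinates, as OpenCV has them. Camera axes: x right, y down, z forward; pixel columns grow to the right and rows downward; lengths in m; the calibration is good to about 2 mm. A picture is of the moment at which its call begins. calibration takes no time and is no camera call.
- env.hand_in(): hands the job in; it is judged then, once.
The state is a dict: "t": time; "joint_pos": joint angles; "qd": joint speeds; "tau": joint torques, N m; "eef_pos": TCP position; "eef_rot": TCP orientation; "ft_force": force on the tool from outside, world axes, zero at the start; "torque": the same for the moment, N m; "width": opening from 0.0 (shut) to 1.0 (fully open); "grasp_force": force on a finger pad.
Only numpy, scipy, OpenCV 4.12 (cv2) and the standard library are available. Lean on these libraries where they do the work, as an engineer would, in place of code of your own. Each camera call takes 0.05 s, during which the arm holds its last target. There are 200 camera calls.

TASK

Three pill cakes have come off the press: roll the larger of the two flat ribbed tally wheels on by three clicks anticlockwise (seen from above), one rib to a click. A fingertip lowered beside its ribbed edge is enough to roll it. Leave the smaller tally wheel as it stands.

Things in the scene. Friction and masses are not known exactly. Their poses are not given: they have to be found in the camera images.
- big_tally: Fixed turned wooden foot (76 mm wide, neck 45 mm) of the larger tally, bolted to a 20 mm marble slab. Origin: centre of its underside, on the slab's top; z up. The iron wheel lies flat on it, its axis upright through this origin, 35 to 53 mm above it. May be the left or the right tally; the other's axis is 250 mm or more away, pale boxes 38 mm high stand no nearer than 40 mm to the ribs.
- big_tally_wheel (a joint): Turn of the larger wheel, rad, growing anticlockwise from above. Iron disc 100 mm wide, 18 mm thick; round its edge ten upright ribs, round bars of 9 mm centred 52.5 mm from the axis (114 mm overall, 24 mm free between them). One click = one rib = 36 deg (0.628). Starts 0 to 0.6; stops at -0.7 and 3.2. Even friction, 2 N at the edge, no spring or felt detents; stays where left.
- big_tally_mark (a point): A flat pale bone dot, 12 mm across, let into the top of the larger wheel 42 mm from its axis, just inside one of the ribs (in the same direction from the axis as that rib); it turns with the wheel. This point is the centre of its top face, 54 mm above the slab.
- small_tally_mark (a point): The like bone dot on the smaller tally wheel, 24 mm from that wheel's axis. The smaller tally is built the same, 78 mm across its ten ribs, at the same height, and must stay as it is.

How it is judged:
By the outcome, as a careful person would: the job done as asked, in the order asked, and still so for the second after the job is handed in, with the robot touching nothing.
It also fails if it takes over 40 s, if anything falls off the work surface, if the arm or the gripper's body presses on something with over 40 N, if the wrist force passes 120 N, or if a joint passes its speed limit or range.

## Working session

There is one attempt and no reset: what is moved stays moved. The work goes in short steps, Python scripts to look and compute and a tool call to move; the robot and the scene stay as the last step left them, time stands still between calls to the robot, and variables do not carry over. Pictures are saved under pics/ and viewed, at most 10 in all, crops included, and the job is handed in when it is done.

Besides the shell and the picture viewer there is one more tool, called after "Request:" by a JSON object that holds its "op" and its "data". apply_moves: Moves the arm, as the interface text tells. Its arguments: {"type":"object","properties":{"rows":{"type":"array","items":{"type":"array","items":{"type":"number"}}},"newtons":{"type":"number"}},"required":["rows"]}

```bash
mkdir -p pics; cat > h.py <<'E'
import cv2,numpy as np
from plant import env
def ray(cam,u,v,z):
    c=env.calibration(cam);R=cv2.Rodrigues(np.array(c["rvec"],float))[0];t=np.array(c["tvec"],float).ravel()
    d=R.T@np.array([(u-c["cx"])/c["fx"],(v-c["cy"])/c["fy"],1]);o=-R.T@t
    return o+d*(z-o[2])/d[2]
def proj(cam,p):
    c=env.calibration(cam);K=np.array([[c["fx"],0,c["cx"]],[0,c["fy"],c["cy"]],[0,0,1.]])
    return cv2.projectPoints(np.array(p,float).reshape(-1,1,3),np.array(c["rvec"],float),np.array(c["tvec"],float),K,None)[0].reshape(-1,2)
E
python3 - <<'E'
from h import *
for n in("top","side"):cv2.imwrite(f"pics/{n}0.png",env.grab_frame(n));c=env.calibration(n);R=cv2.Rodrigues(np.array(c["rvec"]))[0];print(n,c["fx"],-R.T@np.array(c["tvec"]))
s=env.get_state();print(s["t"],s["eef_pos"],s["eef_rot"])
E
```

```text
top 547.0995905180371 [0.50933061 0.00463394 0.85781975]
side 454.0319471976316 [ 0.31492194 -0.3695039   0.55475352]
0.1 [0.14465312 0.55575943 0.20441005] [-3.13955902e+00 -2.88671859e-04  2.88679306e+00]
```

View pics/top0.png

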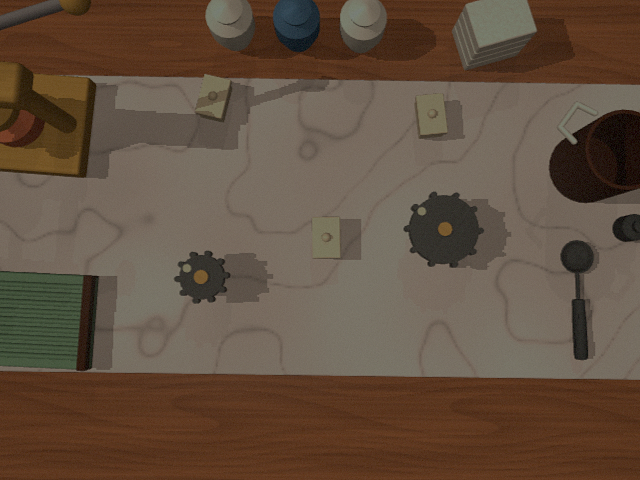

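View pics/side0.png

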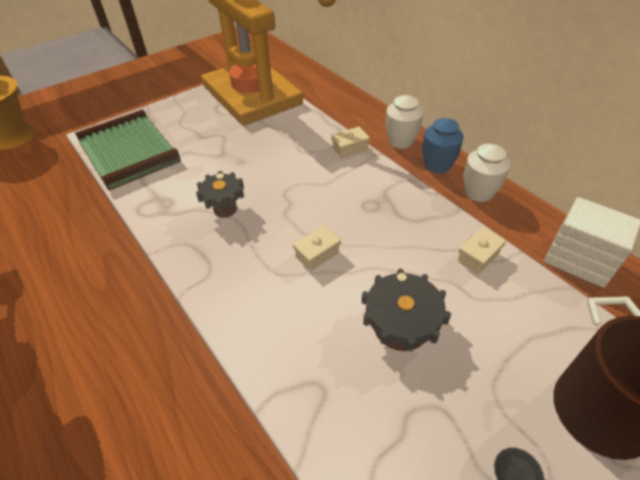

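The top view shows the big wheel centred near (445,229) with its mark at (422,211). The small wheel is at (201,277). Enlarging the big wheel next.

```bash
python3 - <<'E'
from h import *
im=cv2.imread("pics/top0.png")[174:284,390:500]
cv2.imwrite("pics/c0.png",cv2.convertScaleAbs(cv2.resize(im,None,fx=5,fy=5,interpolation=cv2.INTER_CUBIC),alpha=1.8))
for n,a,b in(("top",(445,229.5),(422,211)),("side",(406,303),(401.5,276.5))):
    c=ray(n,*a,.074);m=ray(n,*b,.074);d=m-c;print(n,c,m,np.hypot(*d[:2]),np.degrees(np.arctan2(d[1],d[0])))
for p in((326,237),(432,113)):print(ray("top",*p,.058))
E
```

```text
top [ 0.59005538 -0.17178811  0.074     ] [ 0.61639096 -0.13853121  0.074     ] 0.04242150801030989 51.62488612119133
side [ 0.59103854 -0.17133117  0.074     ] [ 0.61621562 -0.13759879  0.074     ] 0.04209226316439028 53.26317562503255
[ 5.77957834e-01 -5.24862103e-04  5.80000000e-02]
[ 0.7661594 -0.1560626  0.058    ]
```

View pics/c0.png

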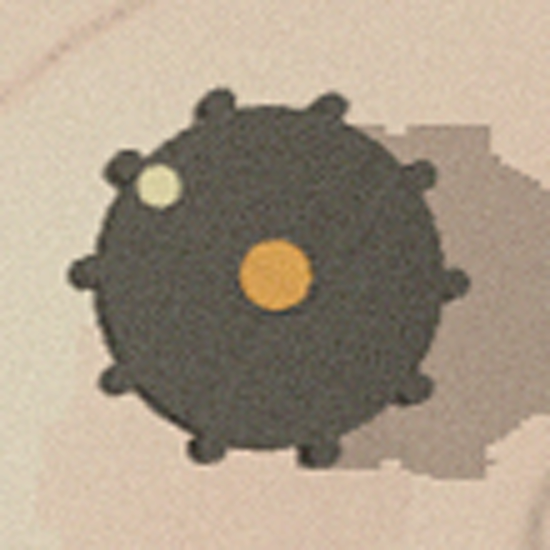

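Request:
{"op": "apply_moves", "data": {"rows": [[15,-30,0,-4,0],[15,-30,0,-4,0],[15,-30,0,-4,0],[15,-30,0,-4,0],[15,-30,0,-4,0],[15,-30,0,-4,0],[15,-30,0,-4,0],[15,-30,0,-4,0],[15,-30,0,-4,0],[15,-30,0,-4,0],[15,-30,0,-4,0],[15,-30,0,-4,0],[15,-30,0,-4,0],[15,-30,0,-4,0],[15,-30,0,-4,0],[15,-30,0,-4,0],[15,-30,0,-4,0],[15,-30,0,-4,0],[15,-30,0,-4,0],[0,0,0,0,0]]}}

```text
t: 1.77
eef_pos: [0.4319, -0.0182, 0.2055]
eef_rot: [3.14, 0.002, 1.553]
ft_force: [-0.3, -0.5, 0.4]
width: 0.009
grasp_force: 0.0
```

Request:
{"op": "apply_moves", "data": {"rows": [[15,-30,-10,-0.5,0],[15,-30,-10,0,0],[15,-30,-10,0,0],[15,-30,-10,0,0],[13.5,-31,-10,0,0],[0,0,-20,0,0],[0,0,-20,0,0],[0,0,-20,0,0],[0,0,-20,0,0],[0,0,-15,0,0],[0,0,-10,0,0],[0,0,-5,0,0],[0,0,0,0,0],[0,0,0,0,0]]}}

```text
t: 2.93
eef_pos: [0.5038, -0.1645, 0.0459]
eef_rot: [3.141, 0.0, 1.552]
ft_force: [0.3, 0.4, -0.4]
width: 0.003
grasp_force: 0.0
```

```bash
python3 - <<'E'
from h import *
f=[env.grab_frame(n) for n in("top","side")]
a=f[0][154:304,360:510];b=f[1][230:380,310:460]
cv2.imwrite("pics/c1.png",cv2.convertScaleAbs(cv2.resize(np.hstack([a,b]),(800,400),interpolation=cv2.INTER_CUBIC),alpha=1.6))
s=env.get_state();print(s["t"],s["eef_pos"],s["eef_rot"],s["ft_force"])
E
```

```text
3.0333 [ 0.5044387  -0.16491685  0.04663022] [3.13954322e+00 9.99158471e-04 1.55190814e+00] [ 0.08111476 -0.34969293 -0.2318687 ]
```

View pics/c1.png

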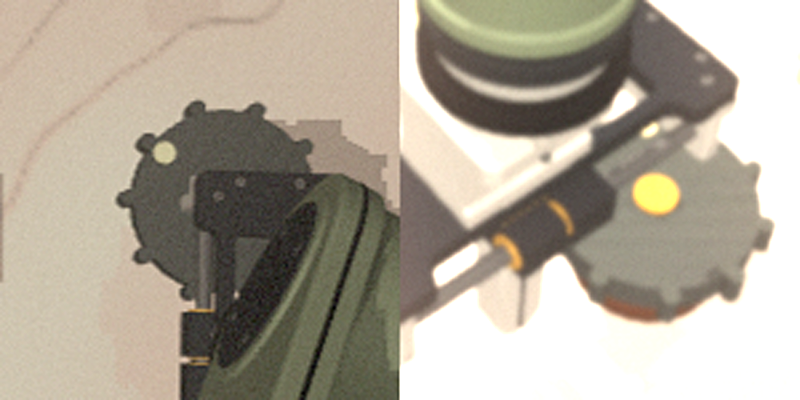

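Request:
{"op": "apply_moves", "data": {"rows": [[0,-5,0,0,0],[5.5,0,0,0,0],[5,0,0,0,0],[5,0,0,0,0],[4,0,0,0,0],[2,0,0,0,0],[0,0,0,0,0],[0,0,0,0,0]]}}

```text
t: 3.7
eef_pos: [0.525, -0.1694, 0.0453]
eef_rot: [-3.141, -0.0, 1.552]
ft_force: [-0.2, -0.6, -0.0]
width: 0.002
grasp_force: 0.0
```

```bash
python3 - <<'E'
from h import *
p=np.array(env.get_state()["eef_pos"])[:2]*1e3;d=p-[590.5,-171.5];print(p,np.hypot(*d),np.degrees(np.arctan2(d[1],d[0])),env.get_state()["eef_rot"])
q=p
for a in np.arange(184.5,286,6):
    n=np.array([590.5,-171.5])+64.5*np.array([np.cos(np.radians(a)),np.sin(np.radians(a))]);print(a,np.round(n-q,1));q=n
E
```

```text
[ 524.95795132 -169.40462624] 65.57553458196291 178.16888244821033 [-3.14119179e+00 -1.51782611e-04  1.55194404e+00]
184.5 [ 1.2 -7.2]
190.5 [ 0.9 -6.7]
196.5 [ 1.6 -6.6]
202.5 [ 2.3 -6.4]
208.5 [ 2.9 -6.1]
214.5 [ 3.5 -5.8]
220.5 [ 4.1 -5.4]
226.5 [ 4.6 -4.9]
232.5 [ 5.1 -4.4]
238.5 [ 5.6 -3.8]
244.5 [ 5.9 -3.2]
250.5 [ 6.2 -2.6]
256.5 [ 6.5 -1.9]
262.5 [ 6.6 -1.2]
268.5 [ 6.7 -0.5]
274.5 [6.7 0.2]
280.5 [6.7 0.9]
```

Finger sits in the gap with no contact force. Rolling the first half.

Request:
{"op": "apply_moves", "data": {"rows": [[1.2,-7.2,0,6,0],[0.9,-6.7,0,6,0],[1.6,-6.6,0,6,0],[2.3,-6.4,0,6,0],[2.9,-6.1,0,6,0],[3.5,-5.8,0,6,0],[4.1,-5.4,0,6,0],[4.6,-4.9,0,6,0],[0,0,0,0,0],[0,0,0,0,0]]}}

```text
t: 4.53
eef_pos: [0.5457, -0.2186, 0.0451]
eef_rot: [-3.141, -0.001, 2.386]
ft_force: [0.2, -0.5, 0.4]
width: 0.003
grasp_force: 0.1
```

```bash
python3 - <<'E'
from h import *
p=np.array(env.get_state()["eef_pos"])[:2]*1e3;d=p-[590.5,-171.5];print(p,np.hypot(*d),np.degrees(np.arctan2(d[1],d[0])),np.degrees(env.get_state()["eef_rot"]))
f=[env.grab_frame(n) for n in("top","side")]
a=f[0][154:304,360:510];b=f[1][230:380,310:460]
cv2.imwrite("pics/c2.png",cv2.convertScaleAbs(cv2.resize(np.hstack([a,b]),(800,400),interpolation=cv2.INTER_CUBIC),alpha=1.3))
E
```

```text
[ 545.66828653 -218.63773622] 65.05266104082823 -133.56367856072606 [-1.79983621e+02 -3.49592277e-02  1.36733811e+02]
```

View pics/c2.png

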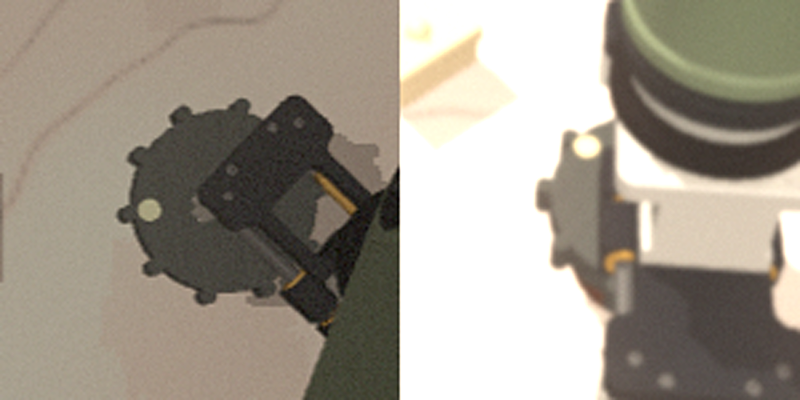

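Request:
{"op": "apply_moves", "data": {"rows": [[5.1,-4.4,0,6,0],[5.6,-3.8,0,6,0],[5.9,-3.2,0,6,0],[6.2,-2.6,0,6,0],[6.5,-1.9,0,6,0],[6.6,-1.2,0,6,0],[6.7,-0.5,0,6,0],[6.7,0.2,0,6,0],[6.7,0.9,0,6,0],[6.6,1.5,0,6,0],[0,0,0,0,0],[0,0,0,0,0]]}}

```text
t: 5.63
eef_pos: [0.6087, -0.2334, 0.0454]
eef_rot: [-3.142, 0.0, -2.85]
ft_force: [0.8, 0.6, 0.4]
width: 0.007
grasp_force: 0.0
```

```bash
cat > m.py <<'E'
from h import *
import sys
p=np.array(env.get_state()["eef_pos"])[:2]*1e3;d=p-[590.5,-171.5];print(p,np.hypot(*d),np.degrees(np.arctan2(d[1],d[0])),np.degrees(env.get_state()["eef_rot"]))
for n in("top","side"):
    f=env.grab_frame(n);cv2.imwrite(f"pics/{n}{sys.argv[1]}.png",f)
    c=proj(n,[.5905,-.1715,.074])[0]
    h=cv2.cvtColor(f,cv2.COLOR_BGR2HSV);m=cv2.imread(f"pics/{n}0.png");u0,v0=((422,211),(401,276))[n=="side"]
    ref=np.median(m[v0-1:v0+2,u0-1:u0+2].reshape(-1,3),0);k=(np.abs(f.astype(int)-ref).max(2)<28).astype(np.uint8)
    _,_,st,ce=cv2.connectedComponentsWithStats(k)
    for s,e in zip(st[1:],ce[1:]):
        w=ray(n,*e,.074);d=w[:2]-[.5905,-.1715];r=np.hypot(*d)
        if s[4]>15 and .034<r<.048:print(n,s[4],e,r,np.degrees(np.arctan2(d[1],d[0])))
E
python3 m.py 3; python3 -c "
import cv2,numpy as np
a=cv2.imread('pics/top3.png')[154:304,360:510];b=cv2.imread('pics/side3.png')[230:380,310:460]
cv2.imwrite('pics/c3.png',cv2.convertScaleAbs(cv2.resize(np.hstack([a,b]),(800,400),interpolation=cv2.INTER_CUBIC),alpha=1.3))"
```

```text
[ 608.70224628 -233.3561397 ] 64.4787080262871 -73.60256216576215 [-1.79999594e+02  1.42068145e-02 -1.63281433e+02]
top 56 [432.89285714 255.41071429] 0.04178890104722394 155.7639458582427
side 41 [373.90243902 310.34146341] 0.042179188989511694 155.95460334415986
```

View pics/c3.png

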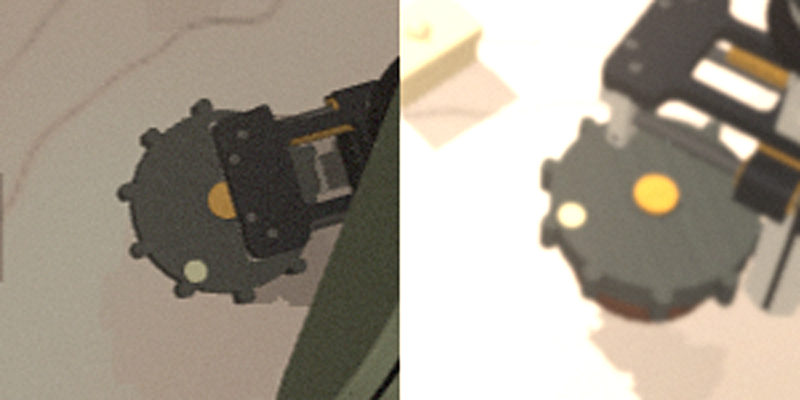

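The mark is plainly visible in both views, at about 155.9°. I'll measure its start angle the same way.

```bash
sed 's/f=env.grab_frame(n);.*$/f=cv2.imread(f"pics\/{n}0.png")/' m.py > m0.py; python3 m0.py 0
```

```text
[ 608.47651739 -233.41774534] 64.47450942370757 -73.81045427245095 [ 1.79991075e+02  1.43442596e-02 -1.63246056e+02]
top 52 [421.28846154 210.71153846] 0.042980486729811106 52.28187954983664
side 77584 [368.59307331 303.12674005] 0.04686578920464132 141.18313967512785
side 38 [401.34210526 276.39473684] 0.0427313317294989 53.06782729004643
```

Request:
{"op": "apply_moves", "data": {"rows": [[2,0.6,0,1.9,0],[2,0.7,0,1.9,0],[0,0,0,0,0],[0,0,0,0,0]]}}

```text
t: 6.07
eef_pos: [0.6121, -0.2324, 0.0454]
eef_rot: [3.141, -0.0, -2.782]
ft_force: [-1.5, -0.5, -0.3]
width: 0.004
grasp_force: 0.5
```

```bash
sed -i 's/590.5,-171.5/591.0,-170.9/;s/\.5905,-\.1715/.5910,-.1709/g' m.py m0.py; python3 m.py 4; python3 m0.py 0
```

```text
[ 612.13938037 -232.38665732] 65.01909281699743 -71.02680719655376 [ 1.79985388e+02 -2.84035016e-02 -1.59421350e+02]
top 56 [434.23214286 255.60714286] 0.04152115703472549 159.37252884377367
side 52 [374.25       311.36538462] 0.04250382425710634 159.0524952745501
[ 612.19376797 -232.36212537] 65.01360362405121 -70.97445092277178 [ 1.79984257e+02 -2.75180117e-02 -1.59378972e+02]
top 52 [421.28846154 210.71153846] 0.04219998964287908 52.320504927602066
side 77584 [368.59307331 303.12674005] 0.046885769790530295 142.13747701280255
side 38 [401.34210526 276.39473684] 0.041951306983966194 53.12130013209264
```

Request:
{"op": "apply_moves", "data": {"rows": [[1.6,0.6,0,1.4,0],[0,0,0,0,0],[0,0,0,0,0],[-3.6,-1.3,0,0,0],[0,0,0,0,0],[2,-5.6,0,0,0],[4,-11,0,0,0],[4,-11,0,0,0],[4,-11,0,0,0],[0,0,20,0,0],[0,0,30,0,0],[0,-20,30,0,0],[0,-30,30,0,0],[-20,-30,20,0,0],[0,0,0,0,0]]}}

```text
t: 7.42
eef_pos: [0.6051, -0.3608, 0.1823]
eef_rot: [-3.128, 0.003, -2.762]
ft_force: [0.6, -0.4, 0.5]
width: 0.006
grasp_force: 0.0
```

```bash
python3 m.py 5; python3 -c "
import cv2,numpy as np
cv2.imwrite('pics/c5.png',np.hstack([cv2.resize(cv2.imread(f'pics/{n}5.png'),(400,300)) for n in('top','side')]))
a=[cv2.imread(f'pics/top{i}.png')[240:320,160:240].astype(int) for i in(0,5)];print(np.abs(a[0]-a[1]).mean())"
```

```text
[ 605.14124678 -360.76965449] 190.39553712374115 -85.74054852160239 [-179.23333677    0.19574216 -158.24461738]
top 52 [434.92307692 255.98076923] 0.041674727415760296 160.9050026898493
side 44 [374.68181818 312.20454545] 0.042459323523084014 160.82483314634004
2.386875
```

View pics/c5.png

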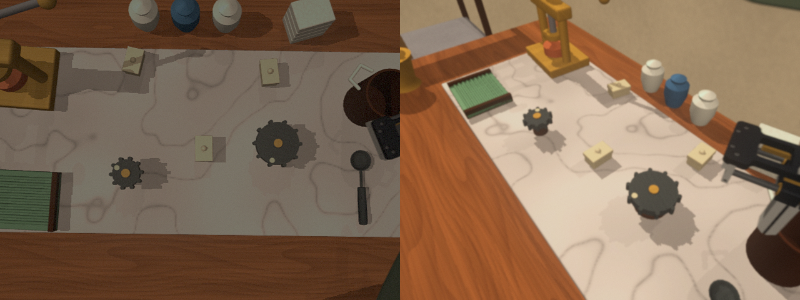

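The wheel has turned about 108° in both views, the small wheel is unchanged and the finger is clear. I'll settle the arm and hand in.

Request:
{"op": "apply_moves", "data": {"rows": [[-5,5,20,0,0],[0,0,20,0,0],[0,0,0,0,0],[0,0,0,0,0],[0,0,0,0,0]]}}

```text
t: 7.93
eef_pos: [0.5994, -0.3451, 0.2128]
eef_rot: [3.139, -0.001, -2.755]
ft_force: [0.1, 0.4, 0.1]
width: 0.007
grasp_force: 0.0
```

```bash
python3 -c "
from plant import env
print(env.get_state()['ft_force'],env.hand_in())"
```

```text
the job is handed in; nothing more can be done
[0.06953785 0.41041621 0.11681227] None
```

I rolled the larger tally wheel on three clicks anticlockwise (about 108° measured in both cameras), left the smaller wheel as it stood, and handed the job in at about 8 s with the arm clear.

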